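# Roll a core tube into the V-cradle and run it up to the stop

## Task

Roll the long capped core tube along the bench by its side, up the ramp of the metal cradle and into its V-groove, pushing it slowly with the fingers and never gripping or lifting it. Then push the tube lengthwise along the groove until its end rests against the stop plate, and leave it lying there. Leave the short tube and everything else on the bench where it is.

Things in the scene. Friction and masses are not known exactly. Their poses are not given: they have to be found in the camera images.
- tube: the long core tube: round grey plastic with flat black end caps, 40 mm in diameter over its whole 120 mm length, 0.15 to 0.31 kg, left or right of the cradle, within 12 degrees of parallel to the groove. Origin mid-length on its axis (20 mm above the bench); x runs along its axis, y and z turn as it rolls. Pushed slowly it rolls, and stops soon after; a push from above its axis height can jam it
- short_tube: a shorter tube of the same make and diameter, 40 mm in diameter and 60 mm long, lying on the other side of the cradle; not part of the job. Origin in its middle on its axis, x along its axis
- cradle: smooth bare steel cradle, 180 mm long, fixed to the bench, alike left and right. Origin mid-length on bench level under the groove; x runs along the groove to the stop, y across, z up. Groove bottom 2 mm above the bench at y = 0; its faces rise at 30 degrees to lips 14 mm high at y = +-20.8 mm; ramps fall from the lips to bench level at y = +-80.8 mm. The tube seated in it has its axis 25 mm above the bench
- stop (a point): centre of the inner face, which looks along the cradle's -x, of the dark steel stop plate fixed across the groove's +x end: 70 mm wide, 45 mm high, 10 mm thick; this face is at x = +80 mm of the cradle and the point is 25 mm above the bench. The other end of the groove is open. The tube starts 150 to 195 mm to one side of the groove and with its end 25 to 60 mm short of this face. Along the groove it slides with under 2 N
- dish_a: open glass dish with green weed, 88 mm across and 15 mm high, lying beyond the cradle; a bystander. Origin at the centre of its underside
- dish_b: open glass dish with dark weed, 88 mm across and 15 mm high, lying beyond the cradle; a bystander. Origin at the centre of its underside
- beaker: white plastic beaker, 66 mm across and 85 mm high, standing well out to the left or right; a bystander. Origin at the centre of its underside
- jar: amber glass jar with black cap, 56 mm across and 70 mm high, standing well out to the left or right; a bystander. Origin at the centre of its underside
- tweezers: steel tweezers 120 mm long and 6 mm high, lying crosswise nearer the robot than the tubes; a bystander. Origin at the centre of the underside, x along the length
- marker: square white and blue marker 120 mm long and 16 mm high, lying crosswise nearer the robot than the tubes; a bystander. Origin at the centre of the underside, x along the length
Mind the look-alikes: they are no part of the job. What is shaped like the tube but pink or purple is not meant.

How it is judged:
By the outcome, as a careful person would: the job done as asked, in the order asked, and still so for the second after the job is handed in, with the robot touching nothing.
It also fails if it takes over 46 s, if anything falls off the work surface, if the arm or the gripper's body presses on something with over 40 N, if the wrist force passes 120 N, or if a joint passes its speed limit or range.

## Robot

A 7-joint arm with a two-finger parallel gripper is mounted at the origin on the work surface. World frame = base frame: x ahead of the robot, y to its left, z up, the work surface at z = 0. Lengths are in m, angles in rad, forces in N, time in s.
With the tool pointing down it reaches from about 0.4 to 0.925 m from the base axis. Payload 5.6 kg.
Tool frame: the origin (TCP) lies midway between the tips of the shut fingers; the grasp point (between the pads) lies 19 mm behind it; z points along the fingers, y is the direction in which the jaws open and shut (so a half turn about z gives the same grasp; the last joint's range is limited). The gripper opens to 85 mm and grips with 20 to 120 N. Pads are 22 mm wide; open, the fingers measure 114 mm over their backs; the gripper's body (76 mm by 85 mm) begins 54 mm behind the grasp point. The pads swing forward as they close: fully open they stand 13 mm farther back than shut.
Start: joints at [-1.21, 0.468, -0.012, 1.603, 0.006, 1.071, -0.056], TCP at [0.255, 0.598, 0.203] pointing down, gripper open.
Joint ranges: [-2.53, 2.53], [-0.31, 2.02], [-1.57, 1.55], [0.28, 2.44], [-1.29, 4.43], [0.15, 1.84], [-2.92, 2.92]. Speed limits (rad/s): [2.57, 2.57, 3.14, 3.14, 3.14, 3.14, 3.14].

## Interface

Orientations are given as a unit quaternion [x, y, z, w].
In Python, from cell import robot gives the robot as it stands.
- The arm moves only by the tool jog_arm, never from a script. Its argument "series" is a list of rows, each a list of 6 numbers: the shift along the tool's x, y, z in m, then the turn, a rotation vector about the tool's x, y, z in degrees. In form: [[x, y, z, wx, wy, wz], ...]. A call has exactly 8 rows; each row is the pose to reach, as a shift and turn from the pose measured when the call began, along the tool's axes at that moment; what a row does not reach only later rows make up. A row lasts 1/12 s, in which the tool goes at most 41.7 mm and 7.16 degrees, less where a joint would pass 70% of its speed; a pose out of reach is approached as far as the arm can. A call with a gripper value outside its range is refused whole. "gripper" is the opening, from 0 (shut) to 1 (fully open), set as the call begins (left out, the last holds). The fingers move at their own pace and stop on an object; the grip force is fixed at half the most. Time passes only in rows, so rows that repeat a pose let the fingers close, or fill a call up. It gives the time, the measured TCP pose, the force and the opening at its end, in the units of the state.
- robot.get_obs(): the state, without advancing time (a new reading comes with each control period).
- robot.read_camera(name): name is "scene" or "top" or "wrist"; returns a dict with "img" (480x640x3 uint8, red, green, blue), "depth" (480x640 float32, m along the optical axis (not along the pixel's ray), 0 where there is no reading), "fx", "fy", "cx", "cy" (pixels), "rvec" (rotation vector, rad) and "tvec" (3), from world to camera coordinates, as OpenCV has them. Camera axes: x right, y down, z forward; pixel columns grow to the right and rows downward; lengths in m; the calibration is good to about 2 mm. A picture is of the moment at which its call begins.
- robot.finish_job(): hands the job in, once; it reports no verdict.
Trained networks look in a picture, given as the dict that the camera call returned (one of the last four; its "shot" number tells which), for a name from the list of things; names that differ only in an ending like _2 or _b are one class to them, and where a whole thing is asked for, a point or a joint stands for the part that bears it (a point fixed in the world has none). Each returns a list of dicts, best first, with "score" (0 to 1); they miss things now and then, are a little off and sometimes report something else, mostly with a low value. They report only what shows in the picture. A call takes as long as a camera call. They do not tell look-alikes from the thing itself.
- robot.recognise(picture, query): "xy" ([column, row] in pixels, amid what is visible of it).
- robot.pinpoint(picture, query): "xy" ([column, row] in pixels: a listed point, or the origin of a listed thing).
The state is a dict: "t": time; "qpos": joint angles; "joint_velocities": joint speeds; "tau": joint torques, N m; "position": TCP position; "ee_rot": TCP orientation; "wrist_force": force on the tool from outside, world axes, zero at the start; "torque": the same for the moment, N m; "finger_gap": finger opening in m.
Only numpy, scipy, OpenCV 4.12 (cv2) and the standard library are available. Lean on these libraries where they do the work, as an engineer would, in place of code of your own. Each camera call takes 0.05 s, during which the arm holds its last target.

## Working session

There is one attempt and no reset: what is moved stays moved. The work goes in short steps, Python scripts to look and compute and a tool call to move; the robot and the scene stay as the last step left them, time stands still between calls to the robot, and variables do not carry over. Pictures are saved under pics/ and viewed, and the job is handed in when it is done.

Besides the shell and the picture viewer there is one more tool, called after "Emit:" as name(argument=value, ...), one argument or row to a line, values as JSON. jog_arm: Moves the arm, as the interface text tells. Its arguments: {"type":"object","properties":{"series":{"type":"array"},"gripper":{"type":"number"}},"required":["series"]}

```bash
mkdir -p pics; ls
cat > h.py <<'E'
import numpy as np, cv2
from cell import robot
def shot(cam,name):
    p=robot.read_camera(cam); cv2.imwrite('pics/'+name,p['img'][:,:,::-1]); return p
def RT(p):
    R,_=cv2.Rodrigues(np.array(p['rvec'],float)); return R,np.array(p['tvec'],float).ravel()
def onplane(p,uv,z):
    R,t=RT(p); d=np.array([(uv[0]-p['cx'])/p['fx'],(uv[1]-p['cy'])/p['fy'],1.])
    o=-R.T@t; d=R.T@d; return o+d*(z-o[2])/d[2]
def cloud(p):
    R,t=RT(p); D=p['depth']; v,u=np.mgrid[0:480,0:640]
    P=np.stack([(u-p['cx'])/p['fx']*D,(v-p['cy'])/p['fy']*D,D],-1)
    W=(P-t)@R; W[D==0]=np.nan; return W
def proj(p,X):
    R,t=RT(p); c=R@np.array(X,float)+t; return [p['fx']*c[0]/c[2]+p['cx'],p['fy']*c[1]/c[2]+p['cy']]
E
python3 - <<'E'
from h import *
o=robot.get_obs(); print(o['t'],o['position'],o['ee_rot'],o['finger_gap'])
for c in ['top','scene']:
    p=shot(c,c+'0.png')
    print(c,-RT(p)[0].T@RT(p)[1])
    for q in ['tube','short_tube','cradle','beaker','jar','tweezers','marker','dish_a']:
        print(q,[(np.round(r['xy'],0).tolist(),round(r['score'],2),onplane(p,r['xy'],0.02).round(3).tolist()) for r in robot.pinpoint(p,q)][:4])
    print('stop',[(r['xy'],r['score'],onplane(p,r['xy'],0.025).round(4)) for r in robot.pinpoint(p,'stop')][:3])
E
```

```text
pics
0.0 [0.25521336 0.59710548 0.20249126] [ 2.00558512e-01  9.79681282e-01 -9.24941125e-04 -1.16836642e-04] 0.08564923311392614
top [ 0.49873656 -0.01278224  1.03845104]
tube [([476.0, 333.0], 0.97, [0.338, -0.344, 0.02]), ([390.0, 221.0], 0.75, [0.585, -0.161, 0.02]), ([441.0, 156.0], 0.7, [0.728, -0.278, 0.02])]
short_tube [([247.0, 236.0], 0.58, [0.559, 0.154, 0.02])]
cradle [([322.0, 223.0], 0.58, [0.583, -0.01, 0.02]), ([494.0, 251.0], 0.45, [0.515, -0.388, 0.02])]
beaker [([494.0, 250.0], 0.83, [0.519, -0.388, 0.02]), ([361.0, 157.0], 0.72, [0.73, -0.1, 0.02]), ([249.0, 238.0], 0.66, [0.554, 0.15, 0.02])]
jar [([137.0, 267.0], 0.66, [0.494, 0.397, 0.02]), ([360.0, 156.0], 0.24, [0.731, -0.098, 0.02])]
tweezers [([226.0, 321.0], 0.76, [0.372, 0.203, 0.02])]
marker [([414.0, 322.0], 0.76, [0.362, -0.208, 0.02])]
dish_a [([364.0, 156.0], 0.77, [0.732, -0.106, 0.02]), ([249.0, 155.0], 0.75, [0.738, 0.149, 0.02])]
stop [([316.9, 185.5], 0.75, array([ 0.6663, -0.0011,  0.025 ])), ([493.2, 250.1], 0.51, array([ 0.5175, -0.385 ,  0.025 ]))]
scene [ 1.08797184 -0.92868605  1.02751284]
tube [([171.0, 301.0], 0.79, [0.341, -0.35, 0.02]), ([328.0, 354.0], 0.62, [0.731, -0.285, 0.02]), ([302.0, 294.0], 0.59, [0.588, -0.168, 0.02])]
short_tube [([370.0, 308.0], 0.69, [0.746, -0.122, 0.02]), ([356.0, 215.0], 0.55, [0.557, 0.155, 0.02])]
cradle [([338.0, 259.0], 0.7, [0.602, -0.023, 0.02])]
beaker [([216.0, 351.0], 0.63, [0.52, -0.404, 0.02])]
jar [([376.0, 167.0], 0.78, [0.499, 0.386, 0.02])]
tweezers [([305.0, 186.0], 0.4, [0.37, 0.191, 0.02])]
marker [([212.0, 274.0], 0.68, [0.369, -0.231, 0.02])]
dish_a [([366.0, 307.0], 0.96, [0.738, -0.125, 0.02]), ([416.0, 245.0], 0.75, [0.749, 0.132, 0.02])]
stop [([365.1, 263.1], 0.86, array([ 0.6694, -0.003 ,  0.025 ]))]
```

View pics/top0.png

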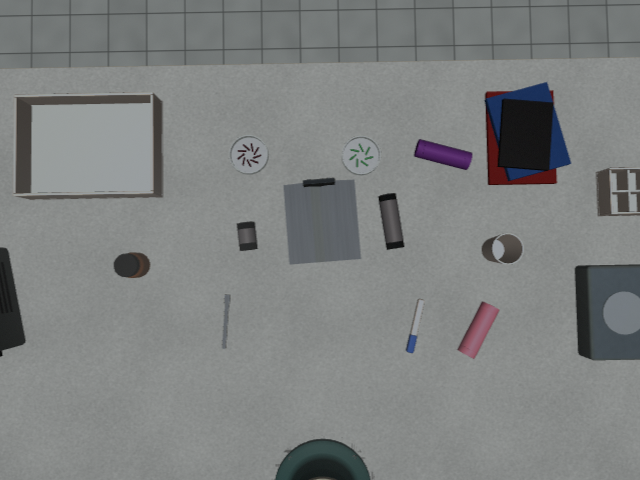

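View pics/scene0.png

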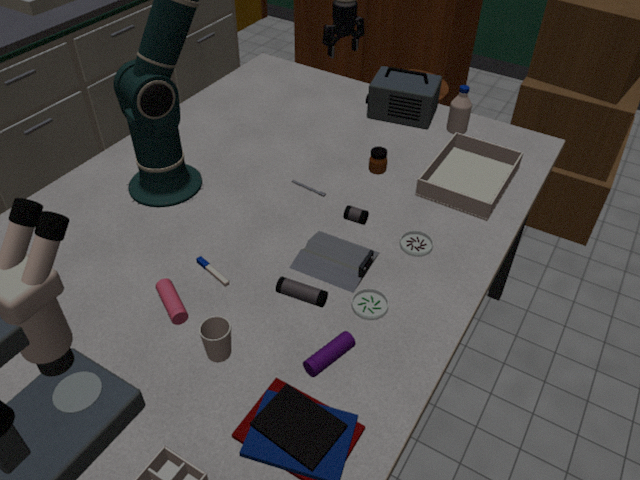

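The grey, black-capped tube is at top (391,221) and scene (302,291). The look-alikes are purple at top (444,154) and pink at top (478,330). The short tube is at (247,236), the cradle at (322,222), and its stop plate at (318,183). The grey one fits the description, so I'll confirm it in a crop and measure it.

Run:
```python
from h import *
p=robot.read_camera('top')
cv2.imwrite('pics/crop.png',cv2.resize(p['img'][120:290,220:480,::-1],None,fx=3,fy=3,interpolation=cv2.INTER_CUBIC))
W=cloud(p)
print('fx',p['fx'])
print('table',np.nanmedian(W[360:400,250:300,2]))
# tube
def reg(m):
    X=W[m]; return X
box=np.zeros((480,640),bool); box[185:255,372:410]=1
m=box&(W[...,2]>0.022)&(W[...,2]<0.06)
X=W[m]; print('n',len(X), X.max(0))
c,(s),an=cv2.minAreaRect(X[:,:2].astype(np.float32)*1000); print('tube rect',c,s,an)
# axis fit PCA
mu=X.mean(0); U,S,V=np.linalg.svd(X-mu,full_matrices=False); d=V[0]*np.sign(V[0][0]); print('mu',mu,d,np.degrees(np.arctan2(d[1],d[0])))
pr=(X-mu)@d; print('ext',pr.min(),pr.max(), 'ends', mu+d*pr.min(), mu+d*pr.max())
# stop plate
box[:]=0; box[170:195,295:345]=1
m=box&(W[...,2]>0.03)
X=W[m]; print('stop n',len(X), X[:,2].max()); print(cv2.minAreaRect(X[:,:2].astype(np.float32)*1000))
# cradle
box[:]=0; box[185:275,275:370]=1
m=box&(W[...,2]>0.004)&(W[...,2]<0.03)
X=W[m]; print('cradle', cv2.minAreaRect(X[:,:2].astype(np.float32)*1000))
# lips: high points
m=box&(W[...,2]>0.0125)&(W[...,2]<0.02)&(W[...,0]<0.65); X=W[m]
for sgn in (1,-1):
    Y=X[(X[:,1]+0.01)*sgn>0]; print('lip',len(Y),cv2.fitLine(Y[:,:2].astype(np.float32),cv2.DIST_HUBER,0,.01,.01).ravel())
```

```text
fx 462.45510193172754
table -0.0020658900365771093
n 974 [ 0.64598981 -0.13727941  0.04232124]
tube rect (585.5446166992188, -163.84326171875) (120.09017944335938, 39.48078536987305) 8.037912368774414
mu [ 0.58505816 -0.16215478  0.03435279] [0.99059545 0.13681332 0.00166181] 7.863499457701017
ext -0.05977720826925758 0.060306855430248815 ends [ 0.52584313 -0.1703331   0.03425345] [ 0.64479786 -0.153904    0.03445301]
stop n 185 0.04800539456974001
((674.951171875, -5.519260406494141), (13.595190048217773, 69.75708770751953), 3.8736941814422607)
cradle ((583.0127563476562, -13.160591125488281), (169.93170166015625, 175.32766723632812), 89.05184173583984)
lip 115 [0.998555   0.05373923 0.56817716 0.0113365 ]
lip 128 [ 0.99902946  0.04404702  0.58364326 -0.03401357]
```

View pics/crop.png

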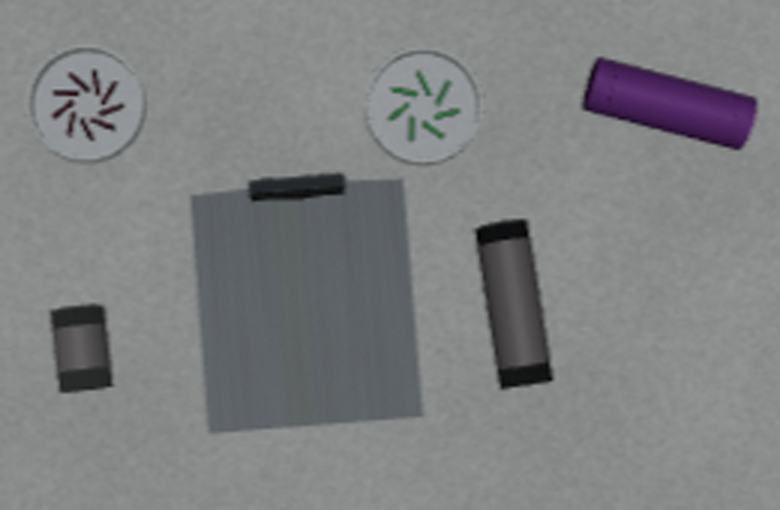

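The crop confirms it: grey, black caps, 120 x 40 mm, right of the cradle. I'll write a move helper and start across.

```bash
cat >> h.py <<'E'
from scipy.spatial.transform import Rotation as Ro
def yawR(yaw_deg):
    a=np.radians(yaw_deg); y=np.array([np.cos(a),np.sin(a),0]); z=np.array([0,0,-1.]); return Ro.from_matrix(np.stack([np.cross(y,z),y,z],1))
def need(pos,yaw,o=None):
    o=o or robot.get_obs(); R=Ro.from_quat(o['ee_rot'])
    s=R.inv().apply(np.array(pos)-o['position']); w=(R.inv()*yawR(yaw)).as_rotvec(degrees=True)
    print('t',round(o['t'],2),'pos',np.round(o['position'],4),'shift mm',np.round(s*1000,1),'turn',np.round(w,2)); return s,w
E
python3 - <<'E'
from h import *
need([.593,-.2185,.2],8)
p=robot.read_camera('top')
c=np.array([(192,195),(403,180),(422,416),(208,432)])/3+[220-.33,120-.33]
P=np.array([onplane(p,q,-.001)[:2] for q in c]); print(P.round(4), P.mean(0))
for a,b in ((3,0),(2,1)): d=P[b]-P[a]; print(np.degrees(np.arctan2(d[1],d[0])),np.hypot(*d))
for a,b in ((1,0),(2,3)): d=P[b]-P[a]; print(np.degrees(np.arctan2(-d[0],d[1])),np.hypot(*d))
E
```

```text
t 1.05 pos [0.2554 0.5977 0.2035] shift mm [-631.1 -617.9    3.5] turn [ 1.000e-02 -0.000e+00  5.886e+01]
[[ 0.6737  0.0743]
 [ 0.6825 -0.0849]
 [ 0.5044 -0.0957]
 [ 0.4951  0.0647]] [ 0.58893518 -0.01038431]
3.089074581495456 0.178903041521445
3.469186064547858 0.17837384715537788
3.1339373332881624 0.1594703675184536
3.3237382211879143 0.16065502461930742
```

Emit:
jog_arm(
  series=[
    [-0.026,-0.026,0,0,0,2.5],
    [-0.052,-0.052,0,0,0,5],
    [-0.079,-0.077,0,0,0,7.5],
    [-0.105,-0.103,0,0,0,10],
    [-0.131,-0.129,0,0,0,12.5],
    [-0.157,-0.154,0,0,0,15],
    [-0.184,-0.18,0,0,0,17.5],
    [-0.21,-0.206,0,0,0,20],
  ],
  gripper=0.85,
)

```text
t: 1.77
position: [0.3682, 0.3241, 0.2038]
ee_rot: [0.369, 0.93, 0.0, 0.0]
wrist_force: [1.3, 0.4, 0.3]
finger_gap: 0.0722
```

Run:
```python
from h import *
o=robot.get_obs(); need([.593,-.2185,.2],8,o); print(o['wrist_force'],o['finger_gap'],o['joint_velocities'])
```

```text
t 1.77 pos [0.3682 0.3241 0.2038] shift mm [-535.6 -241.     3.6] turn [ 5.000e-02 -2.000e-02  3.874e+01]
[1.31643688 0.39715813 0.3138407 ] 0.07217773952950353 [ 0.5049136  -0.28288819  0.32730748  0.36246775 -0.03629711 -0.08345638
  0.32105094]
```

Emit:
jog_arm(
  series=[
    [-0.034,-0.015,0,0,0,2.5],
    [-0.067,-0.03,0,0,0,5],
    [-0.1,-0.045,0,0,0,7.5],
    [-0.134,-0.06,0,0,0,10],
    [-0.168,-0.075,0,0,0,12.5],
    [-0.2,-0.09,0,0,0,15],
    [-0.234,-0.105,0,0,0,17.5],
    [-0.268,-0.12,0,0,0,20],
  ],
)

```text
t: 2.43
position: [0.4816, 0.0515, 0.2041]
ee_rot: [0.525, 0.851, 0.001, 0.0]
wrist_force: [1.2, 0.7, 0.4]
finger_gap: 0.0725
```

Run:
```python
from h import *
need([.593,-.2185,.12],8)
```

```text
t 2.43 pos [0.4816 0.0515 0.2041] shift mm [-291.3  -21.6   83.9] turn [ 0.1  -0.04 18.63]
```

Emit:
jog_arm(
  series=[
    [-0.036,-0.003,0,0,0,2.3],
    [-0.073,-0.005,0,0,0,4.6],
    [-0.11,-0.008,0.01,0,0,7],
    [-0.146,-0.011,0.02,0,0,9.3],
    [-0.182,-0.014,0.035,0,0,11.6],
    [-0.218,-0.016,0.05,0,0,14],
    [-0.255,-0.019,0.065,0,0,16.3],
    [-0.291,-0.022,0.084,0,0,18.6],
  ],
)

```text
t: 3.1
position: [0.5938, -0.2202, 0.1199]
ee_rot: [0.656, 0.754, 0.001, 0.001]
wrist_force: [0.5, 0.5, 0.7]
finger_gap: 0.0729
```

Run:
```python
from h import *
need([.593,-.2185,.0],8)
p=shot('wrist','w1.png')
for q in ['tube','cradle']: print(q,[(np.round(r['xy'],0).tolist(),round(r['score'],2),onplane(p,r['xy'],0.02).round(4).tolist()) for r in robot.pinpoint(p,q)][:3])
print(proj(p,[.5855,-.163,.02]))
```

```text
t 3.1 pos [ 0.5938 -0.2202  0.1199] shift mm [  1.7  -0.9 119.9] turn [ 0.19 -0.03 -0.05]
tube [([506.0, 336.0], 0.75, [0.7354, -0.2804, 0.02]), ([320.0, 139.0], 0.57, [0.5841, -0.1619, 0.02])]
cradle []
[np.float64(322.3395589890074), np.float64(141.08377292098356)]
```

View pics/w1.png

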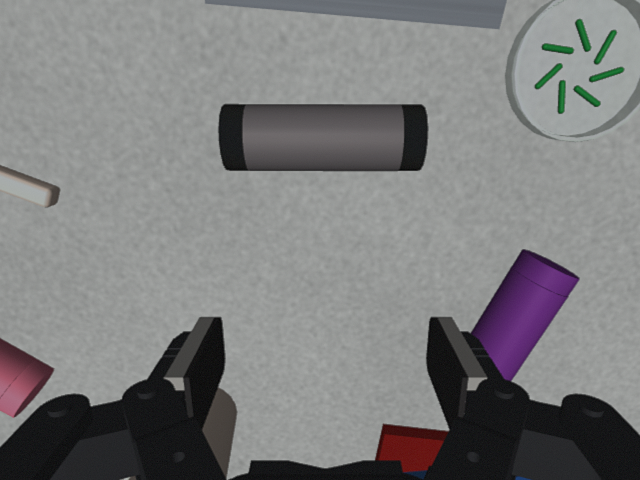

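Emit:
jog_arm(
  series=[
    [0,0,0.02,0,0,0],
    [0,0,0.04,0,0,0],
    [0,0,0.06,0,0,0],
    [0,0,0.08,0,0,0],
    [0.001,-0.001,0.095,0,0,0],
    [0.001,-0.001,0.106,0,0,0],
    [0.002,-0.001,0.113,0,0,0],
    [0.002,-0.001,0.117,0,0,0],
  ],
)

```text
t: 3.92
position: [0.5896, -0.219, 0.0003]
ee_rot: [0.657, 0.754, -0.001, -0.001]
wrist_force: [0.2, 0.7, -0.3]
finger_gap: 0.0726
```

Run:
```python
from h import *
o=robot.get_obs(); need([.593,-.2185,.002],8,o); print(o['wrist_force'])
p=shot('wrist','w2.png'); W=cloud(p)
p=shot('scene','s2.png'); cv2.imwrite('pics/s2c.png',cv2.resize(p['img'][200:360,200:420,::-1],None,fx=3.5,fy=3.5))
```

```text
t 3.92 pos [ 5.896e-01 -2.190e-01  3.000e-04] shift mm [ 0.   3.4 -1.7] turn [-0.15 -0.04 -0.17]
[ 0.15451765  0.66830175 -0.31142535]
```

View pics/w2.png

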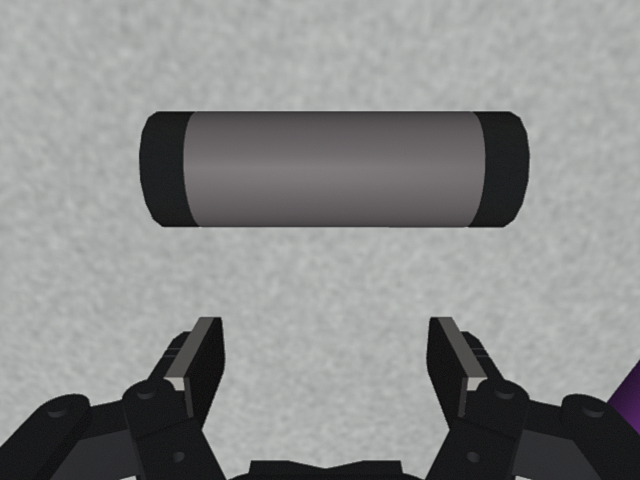

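View pics/s2c.png

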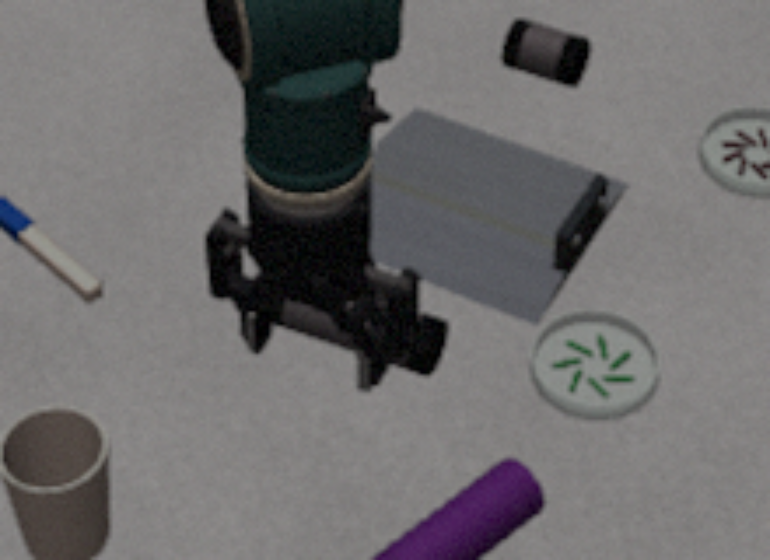

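Fingers are down behind the tube (tube at wrist (334,168), parallel to the jaws). Next: turn to the groove's direction and come up to contact.

Emit:
jog_arm(
  series=[
    [0.003,0,-0.0005,0,0,0.6],
    [0.006,0,-0.001,0,0,1.2],
    [0.009,0,-0.001,0,0,1.8],
    [0.012,0,-0.0015,0,0,2.4],
    [0.015,0,-0.0015,0,0,3],
    [0.018,0,-0.002,0,0,3.6],
    [0.02,0,-0.002,0,0,4.2],
    [0.022,0,-0.002,0,0,4.7],
  ],
)

```text
t: 4.68
position: [0.5867, -0.1975, 0.0028]
ee_rot: [0.688, 0.726, -0.001, -0.001]
wrist_force: [0.1, 0.0, 0.9]
finger_gap: 0.0728
```

```bash
cat >> h.py <<'E'
O=np.array([.589,-.0104]); YW=3.25
def cr(xy):
    a=np.radians(YW); d=np.array(xy)[:2]-O; return np.array([d@[np.cos(a),np.sin(a)], d@[-np.sin(a),np.cos(a)]])
def wd(al,ac):
    a=np.radians(YW); return O+al*np.array([np.cos(a),np.sin(a)])+ac*np.array([-np.sin(a),np.cos(a)])
def st(al,ac,z,yaw=YW):
    o=robot.get_obs(); print('cradle',cr(o['position']).round(4),'F',np.round(o['wrist_force'],1)); need([*wd(al,ac),z],yaw,o)
E
python3 - <<'E'
from h import *
st(-.0125,-.162,.002)
p=shot('wrist','w3.png')
E
```

```text
cradle [-0.0129 -0.1867] F [0.1 0.  0.9]
t 4.68 pos [ 0.5867 -0.1975  0.0028] shift mm [24.7  0.3  0.8] turn [-0.14 -0.   -0.2 ]
```

View pics/w3.png

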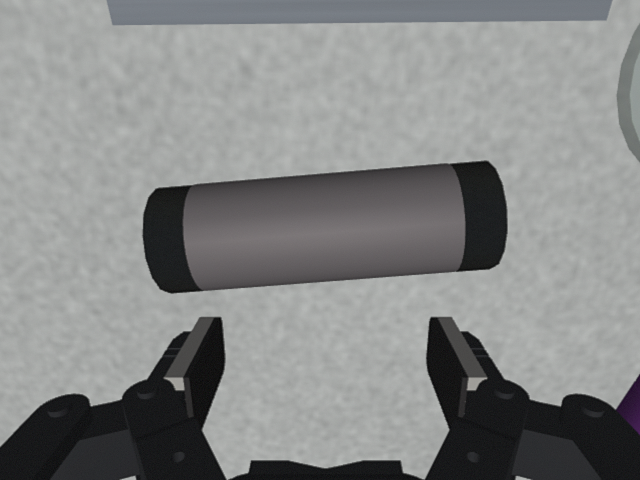

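The cradle toe line at row ~22 is level in the image, so the tool is parallel to the groove. The tube sits at (325,227), tilted about 4°, with a small gap left. Now I push slowly.

Emit:
jog_arm(
  series=[
    [0.003,0,0,0,0,0],
    [0.006,0,0,0,0,0],
    [0.009,0,0,0,0,0],
    [0.012,0,0,0,0,0],
    [0.015,0,0,0,0,0],
    [0.018,0,0,0,0,0],
    [0.021,0,0,0,0,0],
    [0.024,0,0,0,0,0],
  ],
)

```text
t: 5.4
position: [0.5851, -0.1732, 0.0029]
ee_rot: [0.688, 0.726, -0.001, -0.001]
wrist_force: [-3.0, -1.6, 5.2]
finger_gap: 0.0726
```

Run:
```python
from h import *
st(-.0125,-.138,.002)
p=shot('wrist','w4.png')
```

```text
cradle [-0.0132 -0.1623] F [-3.  -1.6  5.2]
t 5.4 pos [ 0.5851 -0.1732  0.0029] shift mm [24.3  0.6  1. ] turn [-0.18 -0.01 -0.2 ]
```

View pics/w4.png

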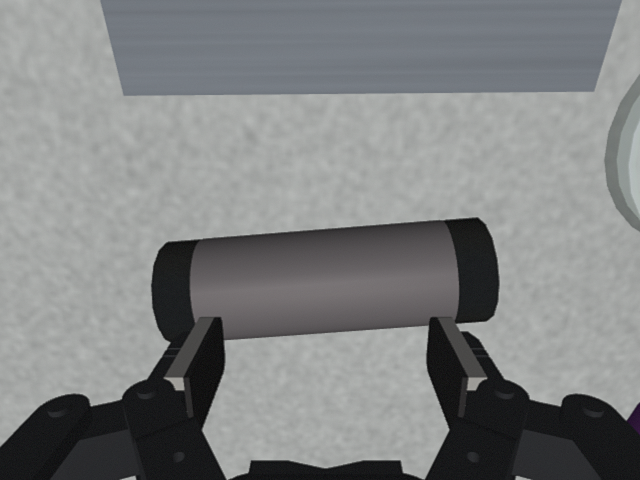

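Emit:
jog_arm(
  series=[
    [0.003,0,0,0,0,0],
    [0.006,0,0,0,0,0],
    [0.009,0,0,0,0,0],
    [0.012,0,0,0,0,0],
    [0.015,0,0,0,0,0],
    [0.018,0,0,0,0,0],
    [0.021,0,0,0,0,0],
    [0.024,0,0,0,0,0],
  ],
)

```text
t: 6.12
position: [0.5823, -0.1491, 0.0036]
ee_rot: [0.688, 0.726, -0.002, -0.002]
wrist_force: [-7.5, -1.1, 11.3]
finger_gap: 0.0726
```

Run:
```python
from h import *
st(-.0125,-.12,.002)
p=shot('wrist','w5.png')
```

```text
cradle [-0.0146 -0.1381] F [-7.5 -1.1 11.3]
t 6.12 pos [ 0.5823 -0.1491  0.0036] shift mm [18.1  2.   1.6] turn [-0.31 -0.06 -0.23]
```

View pics/w5.png

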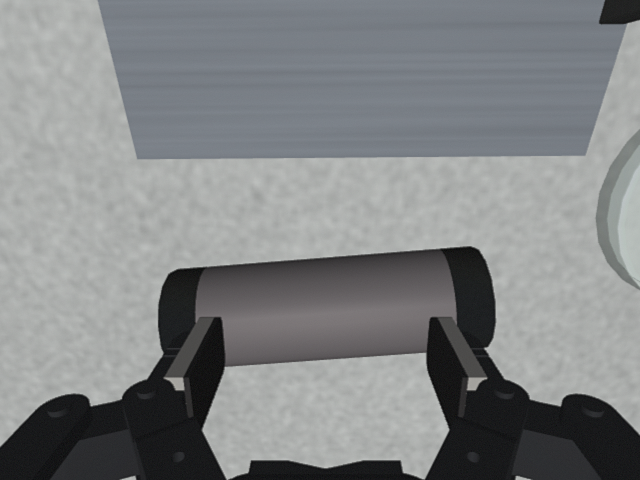

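Force is higher than expected (11 N upward), so I'll check where the fingers touch before pushing on.

Run:
```python
from h import *
o=robot.get_obs(); print(np.round(o['wrist_force'],1),np.round(o['torque'],2))
p=robot.read_camera('wrist'); W=cloud(p)
m=np.zeros((480,640),bool); m[250:380,160:490]=1; m[:,195:225]=0; m[:,425:455]=0
m&=(W[...,2]>.015)&(W[...,2]<.045)
X=W[m]; C=np.array([cr(x) for x in X]); print(len(X),X[:,2].max(),'top line across/along')
for lo in np.arange(-.09,.06,.02):
    k=(C[:,0]>lo)&(C[:,0]<lo+.02)
    if k.sum()>50:
        z=X[k,2]; cc=C[k,1]; print(round(lo,3),'across range',cc.min().round(4),cc.max().round(4),'zmax',z.max().round(4),'at', np.median(cc[z>z.max()-.0008]).round(4))
# fingers: points with z>0.045 or in pad columns
for (r,c) in [(325,212),(350,210),(380,205),(325,440),(350,445),(330,205),(330,447)]: print((r,c),W[r,c].round(4),cr(W[r,c]).round(4))
p=robot.read_camera('scene'); cv2.imwrite('pics/s5c.png',cv2.resize(p['img'][220:340,220:400,::-1],None,fx=4.4,fy=4.4,interpolation=cv2.INTER_CUBIC))
```

```text
[-8.9 -0.9 13. ] [-0.2   1.34 -0.  ]
25449 0.04276085270788022 top line across/along
-0.09 across range -0.1424 -0.1191 zmax 0.0423 at -0.1398
-0.07 across range -0.1546 -0.1174 zmax 0.0419 at -0.1368
-0.05 across range -0.1542 -0.1157 zmax 0.0423 at -0.1363
-0.03 across range -0.1525 -0.1141 zmax 0.0428 at -0.1334
-0.01 across range -0.151 -0.1123 zmax 0.0423 at -0.1331
0.01 across range -0.1495 -0.1112 zmax 0.0425 at -0.1288
0.03 across range -0.144 -0.1098 zmax 0.0416 at -0.1299
(325, 212) [ 0.5463 -0.1383  0.0511] [-0.0499 -0.1253]
(350, 210) [ 0.5474 -0.143   0.0584] [-0.0491 -0.1301]
(380, 205) [ 0.5476 -0.1489  0.0655] [-0.0492 -0.1359]
(325, 440) [ 0.6208 -0.1351  0.0491] [ 0.0247 -0.1263]
(350, 445) [ 0.6195 -0.1368  0.0616] [ 0.0233 -0.1279]
(330, 205) [ 0.5446 -0.1389  0.0535] [-0.0516 -0.1258]
(330, 447) [ 0.6219 -0.1345  0.0534] [ 0.0259 -0.1258]
```

View pics/s5c.png

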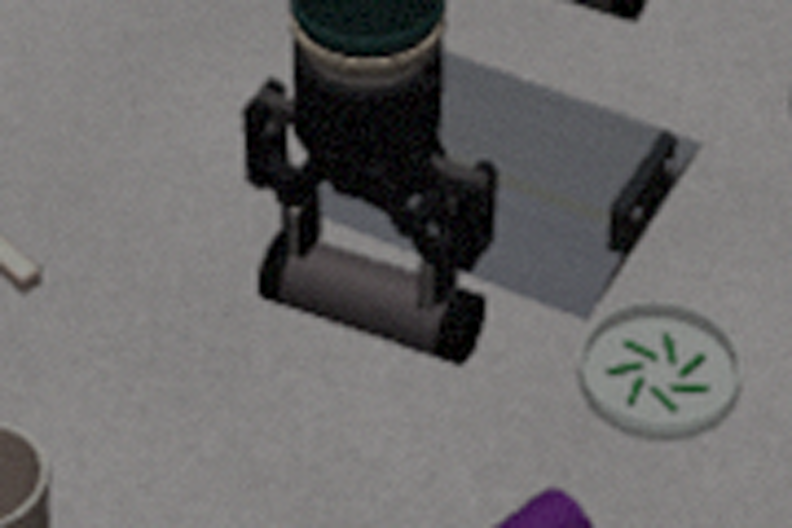

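The fingers are riding on top of the tube (pad points read at z about 0.05 and overlap it in plan), so the open tips are much higher than I assumed. I'll lift straight off, back away and measure the tip height.

Emit:
jog_arm(
  series=[
    [0,0,-0.006,0,0,0],
    [0,0,-0.015,0,0,0],
    [0,0,-0.025,0,0,0],
    [-0.01,0,-0.03,0,0,0],
    [-0.025,0,-0.03,0,0,0],
    [-0.04,0,-0.03,0,0,0],
    [-0.05,0,-0.03,0,0,0],
    [-0.055,0,-0.03,0,0,0],
  ],
)

```text
t: 6.93
position: [0.5854, -0.2062, 0.0341]
ee_rot: [0.689, 0.725, -0.002, -0.002]
wrist_force: [-0.7, 0.4, -0.1]
finger_gap: 0.0727
```

Run:
```python
from h import *
o=robot.get_obs(); print(o['position'],cr(o['position']),np.round(o['wrist_force'],1),o['finger_gap'])
R=Ro.from_quat(o['ee_rot'])
p=robot.read_camera('wrist'); W=cloud(p); cv2.imwrite('pics/w6.png',p['img'][:,:,::-1])
T=(W-o['position'])@R.as_matrix()
print('cam in tool',R.inv().apply(-RT(p)[0].T@RT(p)[1]-o['position']))
for (r,c) in [(319,205),(319,215),(325,205),(325,212),(340,215),(370,215),(390,175),(385,185),(320,436),(325,440)]: print((r,c),T[r,c].round(4))
print('tcp px',proj(p,o['position']))
for dz in (0,-.013,-.03,-.045): print(dz,[np.round(proj(p,o['position']+R.apply([.011,s*.037,dz]))) for s in (-1,1)])
p=robot.read_camera('scene'); cv2.imwrite('pics/s6c.png',cv2.resize(p['img'][220:340,220:400,::-1],None,fx=4.4,fy=4.4,interpolation=cv2.INTER_CUBIC))
for dz in (0,-.013,-.03,-.045): print(dz,[np.round((np.array(proj(p,o['position']+R.apply([0,s*.037,dz])))-220)*4.4) for s in (-1,1)])
```

```text
[ 0.58539002 -0.2061778   0.03413841] [-0.01470336 -0.19525826] [-0.7  0.4 -0.1] 0.07270178251649999
cam in tool [ 0.0808839   0.00137217 -0.17110992]
(319, 205) [ 0.0114 -0.0392 -0.0425]
(319, 215) [ 0.0118 -0.0356 -0.0431]
(325, 205) [ 0.011  -0.0383 -0.0457]
(325, 212) [ 0.0118 -0.0356 -0.0472]
(340, 215) [ 0.0069 -0.0347 -0.0483]
(370, 215) [-0.0025 -0.0348 -0.0512]
(390, 175) [ 0.0132 -0.0358 -0.0821]
(385, 185) [ 0.009  -0.0362 -0.0745]
(320, 436) [ 0.0118  0.0382 -0.0437]
(325, 440) [ 0.0113  0.039  -0.0461]
tcp px [np.float64(322.3866335594409), np.float64(295.76432501782455)]
0 [array([237., 272.]), array([408., 273.])]
-0.013 [array([230., 285.]), array([414., 285.])]
-0.03 [array([220., 304.]), array([423., 304.])]
-0.045 [array([210., 324.]), array([433., 324.])]
0 [array([257., 323.]), array([378., 375.])]
-0.013 [array([256., 307.]), array([378., 359.])]
-0.03 [array([255., 285.]), array([378., 337.])]
-0.045 [array([254., 265.]), array([378., 317.])]
```

View pics/s6c.png

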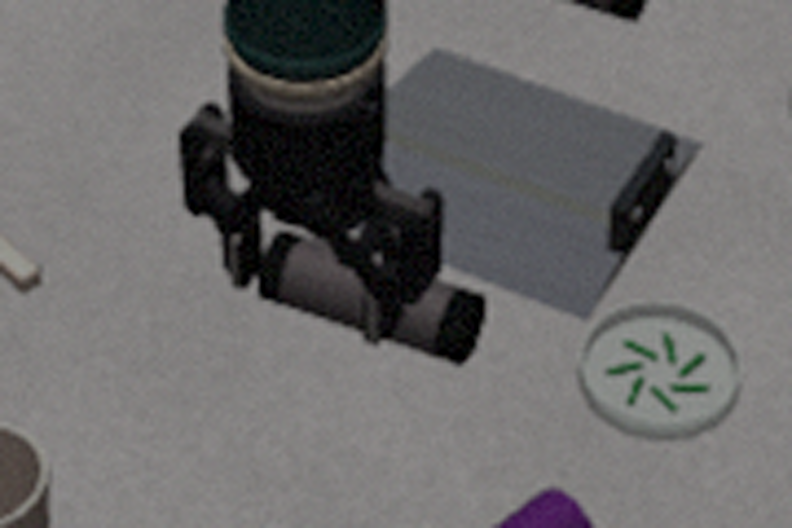

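View pics/w6.png

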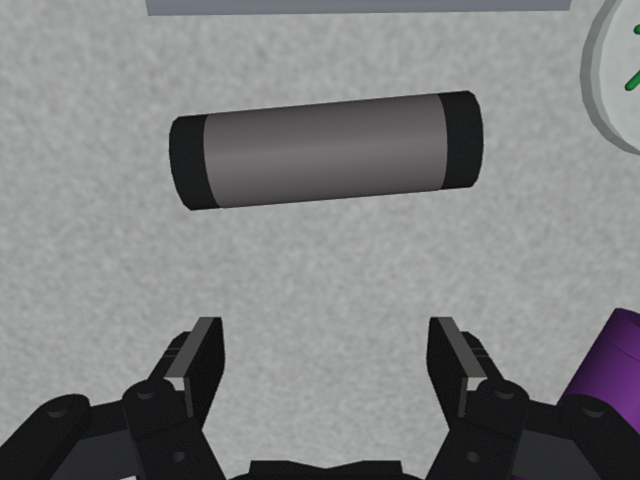

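The open tips sit about 40 mm behind the TCP, both from wrist depth and from riding on the tube top. I'll narrow the fingers to see how far they swing forward.

Emit:
jog_arm(
  series=[
    [0,0,-0.01,0,0,0],
    [0,0,-0.01,0,0,0],
    [0,0,-0.01,0,0,0],
    [0,0,-0.01,0,0,0],
    [0,0,-0.01,0,0,0],
    [0,0,-0.01,0,0,0],
    [0,0,-0.01,0,0,0],
    [0,0,-0.01,0,0,0],
  ],
  gripper=0.4,
)

```text
t: 7.7
position: [0.5851, -0.2049, 0.0436]
ee_rot: [0.689, 0.725, -0.002, -0.002]
wrist_force: [0.8, 0.3, 0.4]
finger_gap: 0.0341
```

Run:
```python
from h import *
o=robot.get_obs(); print(o['position'],cr(o['position']),np.round(o['wrist_force'],1),o['finger_gap'])
R=Ro.from_quat(o['ee_rot'])
p=robot.read_camera('wrist'); W=cloud(p); cv2.imwrite('pics/w7.png',p['img'][:,:,::-1])
T=(W-o['position'])@R.as_matrix()
m=(T[...,2]<-.0) & (T[...,2]>-.1)&(np.abs(T[...,0])<.03)&(np.abs(T[...,1])<.06)&(W[...,2]>.02)
ys,xs=np.nonzero(m); 
for s in (-1,1):
    k=m&(T[...,1]*s>0); P=T[k]; i=np.argsort(-P[:,2])[:200]; print(s,len(P),P[i].mean(0).round(4),P[:,2].max().round(4), P[:,0].max().round(4))
```

```text
[ 0.58513974 -0.20489612  0.04358156] [-0.01488057 -0.19396445] [0.8 0.3 0.4] 0.03409100863961522
-1 16285 [ 0.0046 -0.0174 -0.0337] -0.0286 0.0187
1 16326 [ 0.0048  0.0202 -0.0337] -0.0289 0.0191
```

View pics/w7.png

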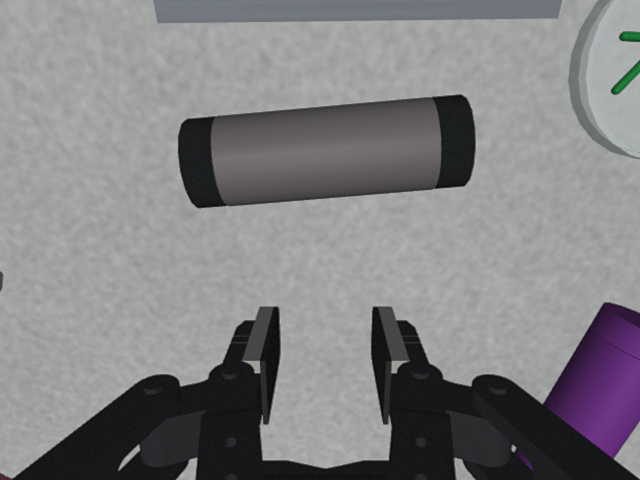

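Run:
```python
from h import *
o=robot.get_obs(); R=Ro.from_quat(o['ee_rot'])
p=robot.read_camera('wrist'); W=cloud(p); T=(W-o['position'])@R.as_matrix()
for rc in [(472,290),(475,325),(476,330),(478,350),(470,230),(470,410),(400,160)]: print(rc,T[rc].round(4))
for rc in [(310,265),(315,272),(310,385),(330,270),(400,268)]: print(rc,T[rc].round(4))
# tube now
m=(W[...,2]>.015)&(W[...,2]<.05); m[250:]=0; m[:80]=0; m[:,:170]=0;m[:,490:]=0
X=W[m]; c,s,a=cv2.minAreaRect((X[:,:2]*1000).astype(np.float32)); print(c,s,a,cr(np.array(c)/1000),X[:,2].max())
```

```text
(472, 290) [ 0.0107 -0.0057 -0.1043]
(475, 325) [ 0.0111  0.0013 -0.1054]
(476, 330) [ 0.0113  0.0022 -0.1058]
(478, 350) [ 0.0118  0.0061 -0.1068]
(470, 230) [ 0.017  -0.0161 -0.1099]
(470, 410) [ 0.0168  0.0168 -0.1096]
(400, 160) [ 0.0125 -0.0386 -0.085 ]
(310, 265) [ 0.0114 -0.0199 -0.0359]
(315, 272) [ 0.0118 -0.0169 -0.0403]
(310, 385) [ 0.0114  0.0222 -0.0357]
(330, 270) [ 0.0112 -0.0165 -0.0493]
(400, 268) [-0.0025 -0.0156 -0.066 ]
(583.519775390625, -145.5660400390625) (120.72776794433594, 39.99704360961914) 7.844073295593262 [-0.01313435 -0.13463796] 0.042830453181735145
```

Tips and body both sit about 28 mm higher than the reading implies, and the contact agrees, so the working tip height is reading + 39 mm at this opening. I'll widen again and descend behind the tube in steps.

Emit:
jog_arm(
  series=[
    [0,0,0.01,0,0,0],
    [0,0,0.02,0,0,0],
    [0,0,0.03,0,0,0],
    [0,0,0.04,0,0,0],
    [0,0,0.047,0,0,0],
    [0,0,0.053,0,0,0],
    [0,0,0.058,0,0,0],
    [0,0,0.062,0,0,0],
  ],
  gripper=0.85,
)

```text
t: 8.47
position: [0.5846, -0.205, -0.0192]
ee_rot: [0.689, 0.725, -0.002, -0.003]
wrist_force: [-0.8, -0.5, -0.3]
finger_gap: 0.0724
```

Run:
```python
from h import *
st(-.0131,-.17,-.025)
o=robot.get_obs(); R=Ro.from_quat(o['ee_rot'])
p=robot.read_camera('wrist'); W=cloud(p); cv2.imwrite('pics/w8.png',p['img'][:,:,::-1])
for rc in [(319,205),(319,215),(320,436)]: print(rc,W[rc].round(4))
p=robot.read_camera('scene'); cv2.imwrite('pics/s8c.png',cv2.resize(p['img'][220:340,220:400,::-1],None,fx=4.4,fy=4.4,interpolation=cv2.INTER_CUBIC))
```

```text
cradle [-0.0154 -0.194 ] F [-0.8 -0.5 -0.3]
t 8.47 pos [ 0.5846 -0.205  -0.0192] shift mm [24.1  2.2  5.9] turn [-0.35 -0.07 -0.32]
(319, 205) [ 0.5453 -0.1955  0.0238]
(319, 215) [ 0.5487 -0.1951  0.0242]
(320, 436) [ 0.6227 -0.1916  0.0236]
```

View pics/s8c.png

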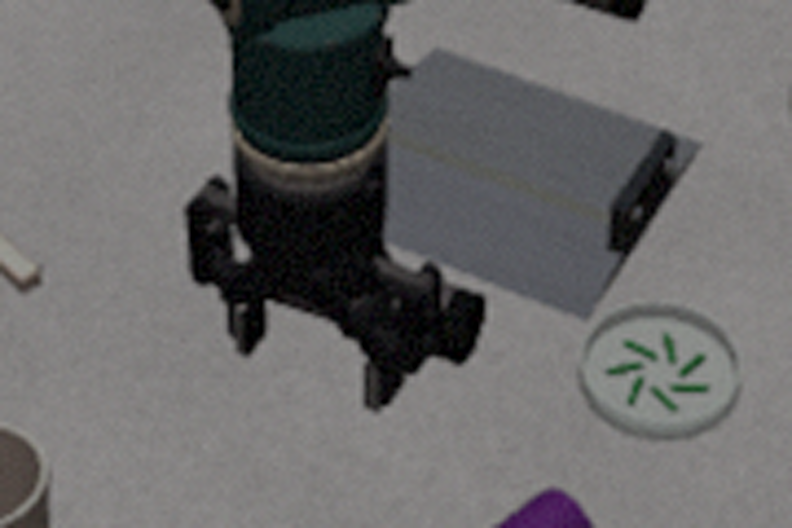

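View pics/w8.png

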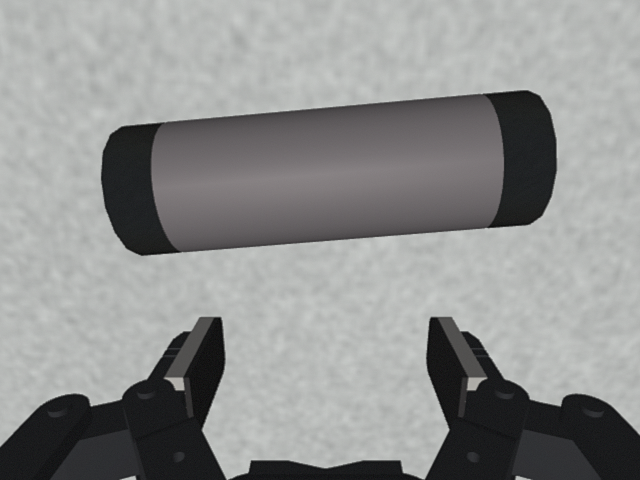

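Emit:
jog_arm(
  series=[
    [0.001,0,0.003,0,0,0],
    [0.002,0,0.006,0,0,0],
    [0.004,0.001,0.008,0,0,0],
    [0.007,0.001,0.009,0,0,0],
    [0.01,0.002,0.009,0,0,0],
    [0.013,0.002,0.009,0,0,0],
    [0.016,0.002,0.009,0,0,0],
    [0.019,0.002,0.009,0,0,0],
  ],
)

```text
t: 9.23
position: [0.5855, -0.1853, -0.0279]
ee_rot: [0.689, 0.725, -0.002, -0.003]
wrist_force: [0.5, 1.1, 1.1]
finger_gap: 0.0727
```

Run:
```python
from h import *
st(-.0131,-.15,-.028)
```

```text
cradle [-0.0134 -0.1744] F [0.5 1.1 1.1]
t 9.23 pos [ 0.5855 -0.1853 -0.0279] shift mm [24.4  0.1  0.1] turn [-0.36 -0.08 -0.29]
```

Emit:
jog_arm(
  series=[
    [0.003,0,0,0,0,0],
    [0.006,0,0,0,0,0],
    [0.009,0,0,0,0,0],
    [0.012,0,0,0,0,0],
    [0.015,0,0,0,0,0],
    [0.018,0,0,0,0,0],
    [0.021,0,0,0,0,0],
    [0.024,0,0,0,0,0],
  ],
)

```text
t: 9.9
position: [0.5843, -0.1611, -0.0279]
ee_rot: [0.689, 0.725, -0.002, -0.003]
wrist_force: [0.8, -0.4, 0.7]
finger_gap: 0.0728
```

```bash
cat >> h.py <<'E'
def tube(p,box=(40,330,100,600)):
    W=cloud(p); m=(W[...,2]>.022)&(W[...,2]<.06); r=np.zeros_like(m); r[box[0]:box[1],box[2]:box[3]]=1
    m&=r; X=W[m]; c,s,a=cv2.minAreaRect((X[:,:2]*1000).astype(np.float32)); print('tube',np.round(c,1),np.round(s,1),round(a,2),'cradle',cr(np.array(c)/1000).round(4),'ztop',np.nanpercentile(X[:,2],99.5).round(4))
E
python3 - <<'E'
from h import *
st(-.0131,-.126,-.028)
p=shot('wrist','w9.png'); tube(p,(40,316,100,600))
E
```

```text
cradle [-0.0133 -0.1502] F [ 0.8 -0.4  0.7]
t 9.9 pos [ 0.5843 -0.1611 -0.0279] shift mm [24.2  0.   0.2] turn [-0.36 -0.08 -0.3 ]
tube [ 580.8 -123.6] [120.7  37.4] 5.94 cradle [-0.0146 -0.1125] ztop 0.0416
```

View pics/w9.png

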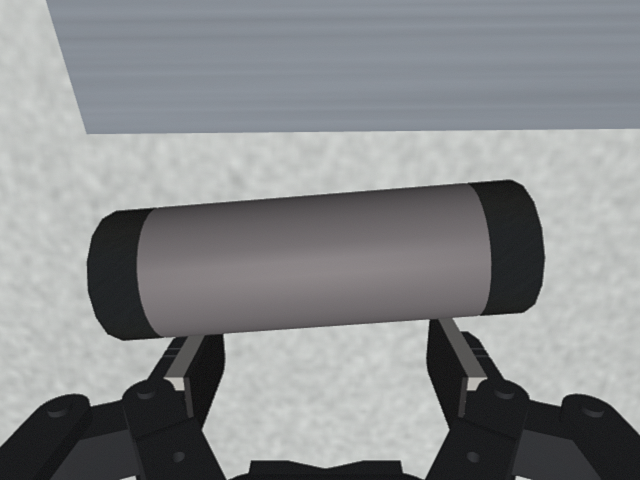

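Now the tube rolls properly ahead of the fingertips, and both fingers are almost in contact. Continuing.

Emit:
jog_arm(
  series=[
    [0.003,0,0,0,0,0],
    [0.006,0,0,0,0,0],
    [0.009,0,0,0,0,0],
    [0.012,0,0,0,0,0],
    [0.015,0,0,0,0,0],
    [0.018,0,0,0,0,0],
    [0.021,0,0,0,0,0],
    [0.024,0,0,0,0,0],
  ],
)

```text
t: 10.62
position: [0.583, -0.1358, -0.0279]
ee_rot: [0.688, 0.725, -0.002, -0.003]
wrist_force: [-0.6, -0.1, 0.3]
finger_gap: 0.0724
```

Run:
```python
from h import *
st(-.0131,-.102,-.024)
p=shot('wrist','w10.png'); tube(p,(40,316,70,600))
```

```text
cradle [-0.0131 -0.1249] F [-0.6 -0.1  0.3]
t 10.62 pos [ 0.583  -0.1358 -0.0279] shift mm [22.9 -0.1 -3.9] turn [-0.37 -0.12 -0.25]
tube [577.5 -99.5] [120.9  36.6] 7.0 cradle [-0.0166 -0.0883] ztop 0.0416
```

View pics/w10.png

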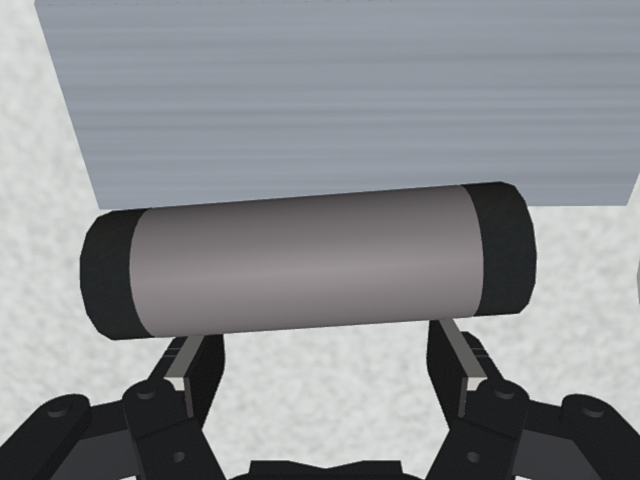

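Emit:
jog_arm(
  series=[
    [0.003,0,0,0,0,0],
    [0.006,0,0,0,0,0],
    [0.009,0,-0.001,0,0,0],
    [0.012,0,-0.001,0,0,0],
    [0.015,0,-0.002,0,0,0],
    [0.018,0,-0.002,0,0,0],
    [0.021,0,-0.003,0,0,0],
    [0.024,0,-0.003,0,0,0],
  ],
)

```text
t: 11.33
position: [0.5822, -0.1118, -0.0244]
ee_rot: [0.688, 0.725, -0.001, -0.002]
wrist_force: [0.5, -3.5, 2.1]
finger_gap: 0.0727
```

Run:
```python
from h import *
st(-.0131,-.077,-.019)
p=shot('wrist','w11.png'); tube(p,(40,316,70,600))
```

```text
cradle [-0.0125 -0.1008] F [ 0.5 -3.5  2.1]
t 11.33 pos [ 0.5822 -0.1118 -0.0244] shift mm [23.8 -0.7 -5.4] turn [-0.32 -0.09 -0.25]
tube [576.2 -73.7] [120.8  27.2] 3.32 cradle [-0.0163 -0.0625] ztop 0.0443
```

View pics/w11.png

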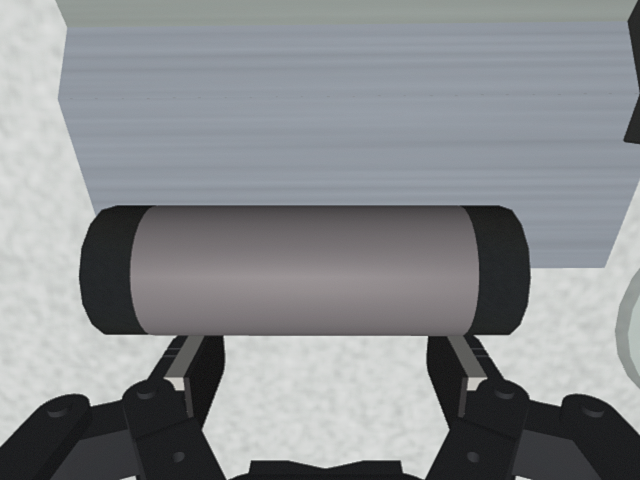

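The tube is now on the ramp, square to the groove, with both fingers in contact (centre at (305,270)). Continuing with rising tips.

Emit:
jog_arm(
  series=[
    [0.003,0,-0.001,0,0,0],
    [0.006,0,-0.001,0,0,0],
    [0.009,0,-0.002,0,0,0],
    [0.012,0,-0.003,0,0,0],
    [0.015,0,-0.003,0,0,0],
    [0.018,0,-0.004,0,0,0],
    [0.021,0,-0.005,0,0,0],
    [0.024,0,-0.005,0,0,0],
  ],
)

```text
t: 12.05
position: [0.581, -0.0863, -0.0193]
ee_rot: [0.688, 0.726, -0.001, -0.003]
wrist_force: [0.6, -3.5, 2.5]
finger_gap: 0.0727
```

Run:
```python
from h import *
st(-.0131,-.055,-.014)
p=shot('wrist','w12.png'); tube(p,(40,316,70,600))
```

```text
cradle [-0.0123 -0.0754] F [ 0.6 -3.5  2.5]
t 12.05 pos [ 0.581  -0.0863 -0.0193] shift mm [20.4 -0.9 -5.3] turn [-0.33 -0.15 -0.2 ]
tube [575. -48.] [120.9  26.5] 3.27 cradle [-0.0161 -0.0367] ztop 0.0502
```

View pics/w12.png

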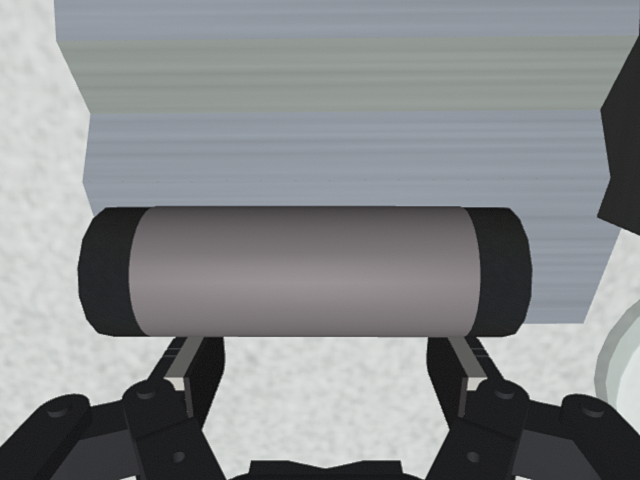

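Emit:
jog_arm(
  series=[
    [0.002,0,-0.001,0,0,0],
    [0.004,0,-0.001,0,0,0],
    [0.006,0,-0.002,0,0,0],
    [0.008,0,-0.003,0,0,0],
    [0.01,0,-0.003,0,0,0],
    [0.012,0,-0.004,0,0,0],
    [0.014,0,-0.005,0,0,0],
    [0.016,0,-0.005,0,0,0],
  ],
)

```text
t: 12.77
position: [0.5801, -0.0692, -0.0143]
ee_rot: [0.688, 0.726, -0.001, -0.003]
wrist_force: [0.2, -4.5, 2.1]
finger_gap: 0.0726
```

Run:
```python
from h import *
st(-.0131,-.045,-.012)
p=shot('wrist','w13.png'); tube(p,(40,316,70,600))
```

```text
cradle [-0.0122 -0.0582] F [ 0.2 -4.5  2.1]
t 12.77 pos [ 0.5801 -0.0692 -0.0143] shift mm [13.2 -0.9 -2.2] turn [-0.34 -0.2  -0.16]
tube [592.7 -30.4] [157.8  27.4] 3.27 cradle [ 0.0026 -0.0201] ztop 0.0542
```

View pics/w13.png

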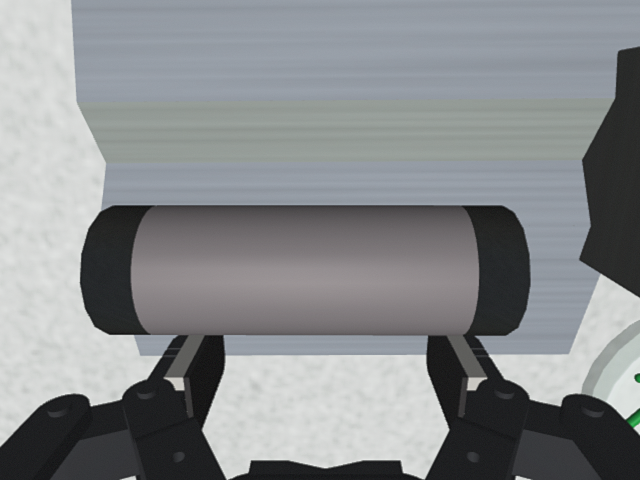

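Emit:
jog_arm(
  series=[
    [0.0015,0,-0.0005,0,0,0],
    [0.003,0,-0.001,0,0,0],
    [0.0045,0,-0.0015,0,0,0],
    [0.006,0,-0.002,0,0,0],
    [0.0075,0,-0.0025,0,0,0],
    [0.009,0,-0.003,0,0,0],
    [0.0105,0,-0.003,0,0,0],
    [0.012,0,-0.003,0,0,0],
  ],
)

```text
t: 13.48
position: [0.5792, -0.0557, -0.0116]
ee_rot: [0.687, 0.726, -0.001, -0.004]
wrist_force: [0.3, 0.3, -0.6]
finger_gap: 0.0725
```

Run:
```python
from h import *
st(-.0131,-.045,-.012)
p=shot('wrist','w14.png'); tube(p,(60,316,60,540))
```

```text
cradle [-0.0124 -0.0447] F [ 0.3  0.3 -0.6]
t 13.48 pos [ 0.5792 -0.0557 -0.0116] shift mm [-0.3 -0.7  0.5] turn [-0.38 -0.26 -0.09]
tube [572.4  -2.9] [121.   39.4] 3.36 cradle [-0.0161  0.0084] ztop 0.05
```

View pics/w14.png

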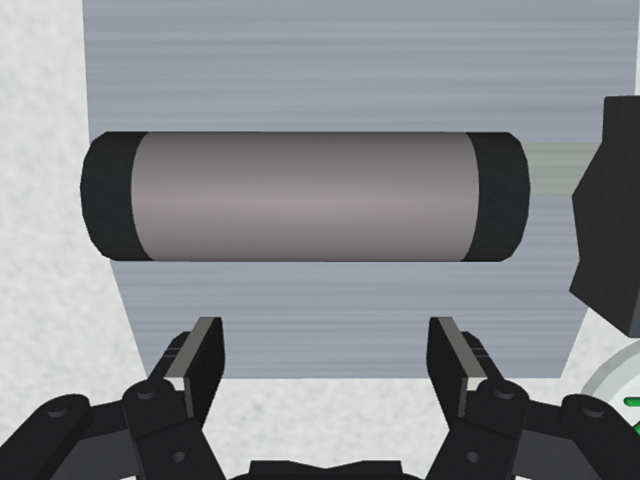

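The tube went over the lip and is swinging in the groove (across +8 mm at this instant). I'll lift clear and let it settle.

Emit:
jog_arm(
  series=[
    [-0.002,0,-0.002,0,0,0],
    [-0.004,0,-0.008,0,0,0],
    [-0.004,0,-0.018,0,0,0],
    [-0.004,0,-0.03,0,0,0],
    [-0.004,0,-0.045,0,0,0],
    [-0.004,0,-0.06,0,0,0],
    [-0.004,0,-0.07,0,0,0],
    [-0.004,0,-0.075,0,0,0],
  ],
)

```text
t: 14.2
position: [0.5812, -0.06, 0.0659]
ee_rot: [0.687, 0.726, 0.001, -0.003]
wrist_force: [-0.5, 0.3, -0.6]
finger_gap: 0.0725
```

Run:
```python
from h import *
st(-.125,0,.064)
p=shot('wrist','w15.png'); tube(p,(60,316,60,540))
```

```text
cradle [-0.0106 -0.049 ] F [-0.5  0.3 -0.6]
t 14.2 pos [ 0.5812 -0.06    0.0659] shift mm [  48.9 -114.5    2.5] turn [-0.18 -0.27 -0.09]
tube [595.4 -14.9] [164.8  69.9] 9.05 cradle [ 0.0061 -0.0048] ztop 0.0469
```

View pics/w15.png

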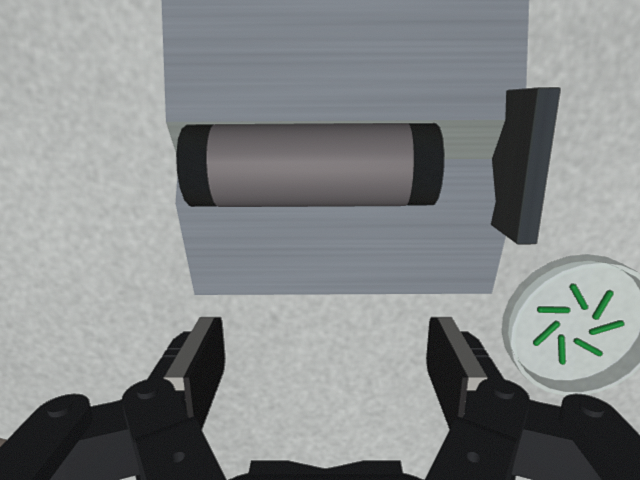

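The tube is seated in the groove (picture (310,165)), parallel to it, with a gap to the stop at about (497,165). Now I shut the fingers and move to the open end.

Emit:
jog_arm(
  series=[
    [0.006,-0.014,0,0,0,0],
    [0.012,-0.028,0,0,0,0],
    [0.018,-0.043,0,0,0,0],
    [0.024,-0.057,0,0,0,0],
    [0.031,-0.072,0,0,0,0],
    [0.037,-0.086,0,0,0,0],
    [0.043,-0.1,0,-0.2,-0.2,0],
    [0.049,-0.114,0,-0.2,-0.3,0],
  ],
  gripper=0,
)

```text
t: 14.92
position: [0.4636, -0.017, 0.0662]
ee_rot: [0.687, 0.726, -0.0, 0.0]
wrist_force: [-0.5, 0.4, 0.5]
finger_gap: -0.0001
```

Run:
```python
from h import *
st(-.125,0,-.013)
o=robot.get_obs(); R=Ro.from_quat(o['ee_rot'])
p=shot('wrist','w16.png'); W=cloud(p); T=(W-o['position'])@R.as_matrix()
m=(T[...,2]<-.015)&(T[...,2]>-.1)&(np.abs(T[...,0])<.03)&(np.abs(T[...,1])<.06)&(W[...,2]>.06)
P=T[m]; print(P[:,2].max())
for z in np.arange(-.1,-.015,.01):
    k=(P[:,2]>z)&(P[:,2]<z+.01)
    if k.sum(): print(z.round(3),k.sum(),P[k].min(0).round(4),P[k].max(0).round(4))
p=robot.read_camera('top'); cv2.imwrite('pics/t16.png',cv2.resize(p['img'][120:290,220:480,::-1],None,fx=3,fy=3,interpolation=cv2.INTER_CUBIC))
W=cloud(p); m=np.zeros((480,640),bool); m[190:260,300:345]=1; m&=(W[...,2]>.027)&(W[...,2]<.055); X=W[m]; C=np.array([cr(x) for x in X]); k=np.abs(C[:,1])<.02; print('tube along',np.sort(C[k,0])[[5,-5]] if k.sum()>20 else k.sum())
```

```text
cradle [-0.1256  0.0005] F [-0.5  0.4  0.5]
t 14.92 pos [ 0.4636 -0.017   0.0662] shift mm [-0.5  0.6 79.2] turn [-0.01  0.02 -0.09]
-0.03217440493066711
-0.1 9985 [-0.0065 -0.0498 -0.1   ] [ 0.019   0.0522 -0.09  ]
-0.09 12794 [-0.0115 -0.0411 -0.09  ] [ 0.015   0.0442 -0.08  ]
-0.08 5109 [-0.0123 -0.0332 -0.08  ] [ 0.0151  0.0367 -0.07  ]
-0.07 1705 [-0.0107 -0.0183 -0.07  ] [ 0.0135  0.0188 -0.06  ]
-0.06 1443 [ 0.0063 -0.0123 -0.06  ] [ 0.0127  0.015  -0.05  ]
-0.05 1211 [ 0.0064 -0.0123 -0.05  ] [ 0.0124  0.015  -0.04  ]
-0.04 607 [ 0.0066 -0.0123 -0.04  ] [ 0.0123  0.0151 -0.0322]
tube along [-0.07120412  0.04261063]
```

View pics/w16.png

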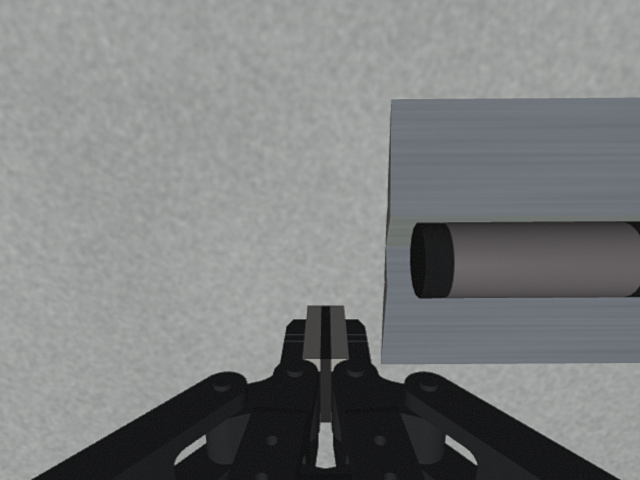

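View pics/t16.png

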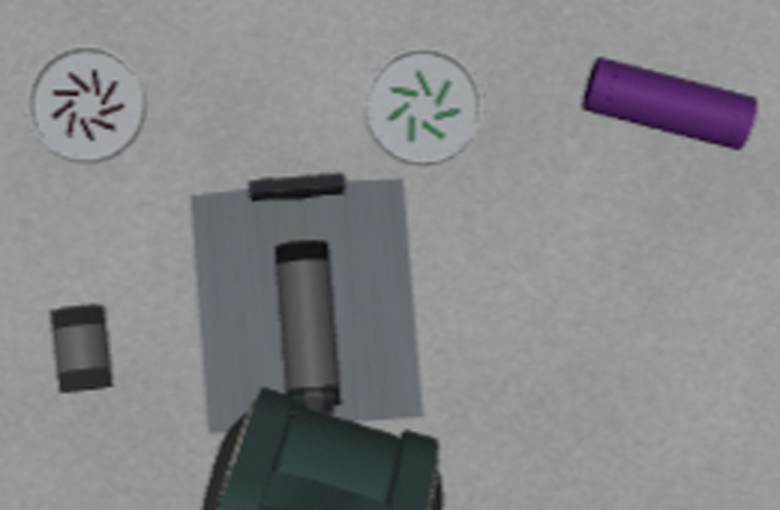

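Emit:
jog_arm(
  series=[
    [0,0,0.012,0,0,0],
    [0,0,0.024,0,0,0],
    [0,0,0.036,0,0,0],
    [0,0,0.048,0,0,0],
    [0,0,0.058,0,0,0],
    [0,0,0.068,0,0,0],
    [0,0,0.075,0,0,0],
    [0,0,0.08,0,0,0],
  ],
)

```text
t: 15.68
position: [0.4617, -0.0164, -0.0149]
ee_rot: [0.687, 0.727, -0.001, -0.001]
wrist_force: [-0.2, 0.8, 0.5]
finger_gap: -0.0001
```

Emit:
jog_arm(
  series=[
    [0,0.003,0,0,0,0],
    [0,0.006,0,0,0,0],
    [0,0.009,0,0,0,0],
    [0,0.013,0,0,0,0],
    [0,0.017,0,0,0,0],
    [0,0.021,0,0,0,0],
    [0,0.025,0,0,0,0],
    [0,0.029,0,0,0,0],
  ],
)

```text
t: 16.35
position: [0.4913, -0.0147, -0.0149]
ee_rot: [0.687, 0.727, -0.001, -0.001]
wrist_force: [-0.6, -0.9, 0.5]
finger_gap: 0.0003
```

Run:
```python
from h import *
st(-.0545,0,-.014)
p=shot('wrist','w17.png')
```

```text
cradle [-0.0978  0.0013] F [-0.6 -0.9  0.5]
t 16.35 pos [ 0.4913 -0.0147 -0.0149] shift mm [-1.3 43.3 -1. ] turn [-0.16 -0.04 -0.03]
```

View pics/w17.png

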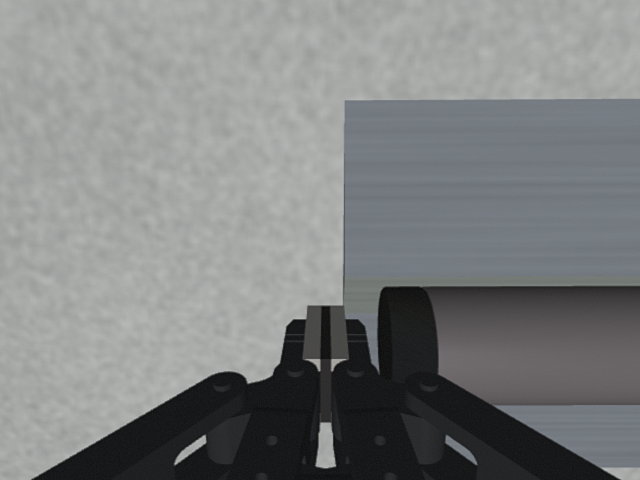

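Emit:
jog_arm(
  series=[
    [0,0.003,0,0,0,0],
    [0,0.006,0,0,0,0],
    [-0.001,0.009,0,0,0,0],
    [-0.001,0.012,0,0,0,0],
    [-0.001,0.015,0,0,0,0],
    [-0.001,0.018,0,0,0,0],
    [-0.001,0.021,0,0,0,0],
    [-0.001,0.024,0,0,0,0],
  ],
)

```text
t: 17.07
position: [0.5165, -0.0143, -0.0149]
ee_rot: [0.687, 0.727, -0.001, -0.001]
wrist_force: [-0.5, 1.0, -0.2]
finger_gap: -0.0
```

Run:
```python
from h import *
st(-.0545,0,-.014)
p=shot('wrist','w18.png')
```

```text
cradle [-0.0726  0.0002] F [-0.5  1.  -0.2]
t 17.07 pos [ 0.5165 -0.0143 -0.0149] shift mm [-0.2 18.1 -0.9] turn [-0.11 -0.02 -0.02]
```

View pics/w18.png

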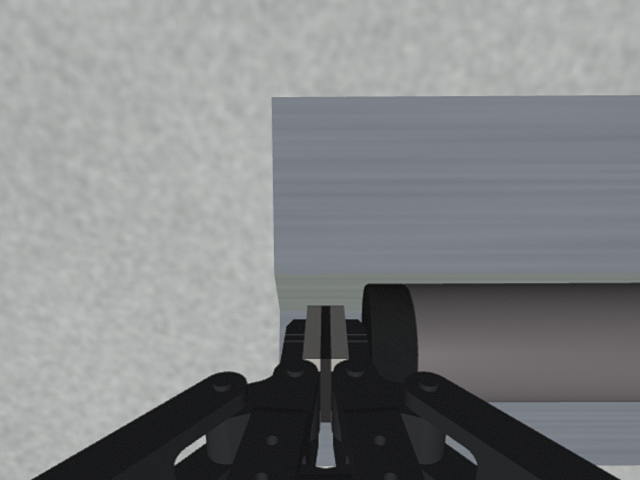

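Emit:
jog_arm(
  series=[
    [0,0.002,0,0,0,0],
    [0,0.004,0,0,0,0],
    [0,0.006,0,0,0,0],
    [0,0.008,0,0,0,0],
    [0,0.01,0,0,0,0],
    [0,0.012,0,0,0,0],
    [0,0.0135,0,0,0,0],
    [0,0.015,0,0,0,0],
  ],
)

```text
t: 17.78
position: [0.5325, -0.0134, -0.0148]
ee_rot: [0.687, 0.727, -0.0, -0.0]
wrist_force: [-0.6, -0.1, 0.3]
finger_gap: -0.0001
```

```bash
cat >> h.py <<'E'
def gap(name):
    p=robot.read_camera('top'); cv2.imwrite('pics/'+name,cv2.resize(p['img'][165:265,260:390,::-1],None,fx=6,fy=6,interpolation=cv2.INTER_CUBIC))
    W=cloud(p); m=np.zeros((480,640),bool); m[180:262,300:350]=1; m&=(W[...,2]>.03)&(W[...,2]<.06); X=W[m]; C=np.c_[[cr(x) for x in X],X[:,2]]; C=C[np.abs(C[:,1])<.008]; i=np.argsort(-C[:,0]); print(C[i][::4][:30].round(3).tolist())
E
python3 - <<'E'
from h import *
st(-.0545,0,-.014)
gap('t19.png')
E
```

```text
cradle [-0.0566  0.0002] F [-0.6 -0.1  0.3]
t 17.78 pos [ 0.5325 -0.0134 -0.0148] shift mm [-0.2  2.1 -0.8] turn [-0.05 -0.01 -0.01]
[[0.087, 0.006, 0.044], [0.086, -0.005, 0.043], [0.085, 0.004, 0.042], [0.084, -0.007, 0.042], [0.082, 0.004, 0.044], [0.081, 0.002, 0.048], [0.08, -0.004, 0.041], [0.08, -0.007, 0.041], [0.078, 0.002, 0.045], [0.076, -0.002, 0.04], [0.075, -0.006, 0.042], [0.073, -0.004, 0.041], [0.072, 0.005, 0.041], [0.071, 0.003, 0.045], [0.069, 0.003, 0.042], [0.069, -0.001, 0.045], [0.067, 0.005, 0.044], [0.066, -0.006, 0.043], [0.065, 0.003, 0.042], [0.064, -0.005, 0.045], [0.063, 0.003, 0.042], [0.062, 0.001, 0.047], [0.06, 0.004, 0.043], [0.06, -0.003, 0.043], [0.058, 0.002, 0.043], [0.057, -0.005, 0.046], [0.056, -0.0, 0.042], [0.054, 0.002, 0.04], [0.053, -0.002, 0.043], [0.052, 0.004, 0.043]]
```

View pics/t19.png

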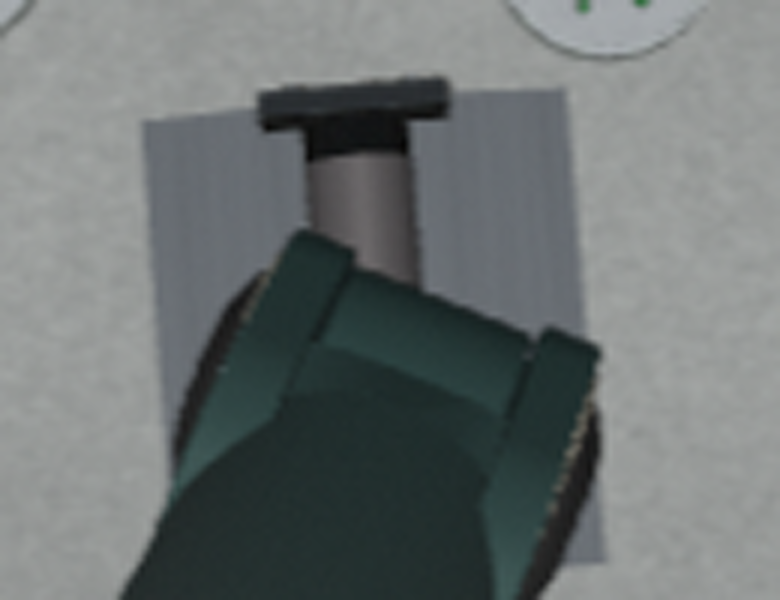

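It's almost touching, with no force rise yet. I'll creep the last few millimetres.

Emit:
jog_arm(
  series=[
    [0,0.0005,0,0,0,0],
    [0,0.001,0,0,0,0],
    [0,0.0015,0,0,0,0],
    [0,0.002,0,0,0,0],
    [0,0.0025,0,0,0,0],
    [0,0.003,0,0,0,0],
    [0,0.0035,0,0,0,0],
    [0,0.004,0,0,0,0],
  ],
)

```text
t: 18.5
position: [0.5342, -0.0132, -0.0151]
ee_rot: [0.687, 0.727, -0.002, -0.002]
wrist_force: [-9.0, -1.1, 5.8]
finger_gap: 0.0001
```

Force jumped to 9 N along the groove after 1.7 mm, so the tube is against the stop. I'll back straight off, then lift.

Emit:
jog_arm(
  series=[
    [0,-0.002,0,0,0,0],
    [0,-0.005,0,0,0,0],
    [0,-0.01,0,0,0,0],
    [0,-0.017,0,0,0,0],
    [0,-0.027,0,0,0,0],
    [0,-0.038,0,0,0,0],
    [0,-0.05,0,0,0,0],
    [0,-0.06,0,0,0,0],
  ],
)

```text
t: 19.17
position: [0.4727, -0.0167, -0.0147]
ee_rot: [0.687, 0.727, -0.002, -0.002]
wrist_force: [-1.2, 0.8, -0.2]
finger_gap: 0.0
```

Emit:
jog_arm(
  series=[
    [0,0,-0.02,0,0,0],
    [0,0,-0.045,0,0,0],
    [0,0,-0.075,0,0,0],
    [0,0,-0.11,0,0,0],
    [0,0,-0.14,0,0,0],
    [0,-0.015,-0.165,0,0,0],
    [0,-0.025,-0.18,0,0,0],
    [0,-0.03,-0.185,0,0,0],
  ],
)

```text
t: 19.83
position: [0.4436, -0.0184, 0.1723]
ee_rot: [0.687, 0.727, 0.0, -0.002]
wrist_force: [0.3, -0.5, -0.3]
finger_gap: 0.0002
```

Run:
```python
from h import *
o=robot.get_obs(); print(o['t'],o['position'],np.round(o['wrist_force'],1))
p=shot('wrist','w21.png'); W=cloud(p)
gap('t21.png')
p=shot('scene','s21.png'); cv2.imwrite('pics/s21c.png',cv2.resize(p['img'][220:320,270:400,::-1],None,fx=6,fy=6,interpolation=cv2.INTER_CUBIC))
```

```text
19.8333 [ 0.44359731 -0.01844608  0.17231846] [ 0.3 -0.5 -0.3]
[[0.087, 0.004, 0.041], [0.086, -0.001, 0.044], [0.084, 0.002, 0.044], [0.084, -0.007, 0.043], [0.082, 0.002, 0.044], [0.081, -0.005, 0.044], [0.08, 0.004, 0.044], [0.078, 0.004, 0.044], [0.077, -0.004, 0.044], [0.075, -0.002, 0.043], [0.075, -0.004, 0.043], [0.073, 0.003, 0.043], [0.072, 0.007, 0.042], [0.071, 0.001, 0.044], [0.07, 0.005, 0.041], [0.069, -0.001, 0.042], [0.068, 0.007, 0.04], [0.066, -0.003, 0.043], [0.065, 0.008, 0.046], [0.064, 0.001, 0.044], [0.063, 0.003, 0.04], [0.062, -0.001, 0.044], [0.061, 0.006, 0.039], [0.06, 0.001, 0.043], [0.058, 0.002, 0.043], [0.058, -0.003, 0.044], [0.056, 0.002, 0.041], [0.055, -0.003, 0.044], [0.054, -0.0, 0.044], [0.053, 0.006, 0.038]]
```

View pics/t21.png

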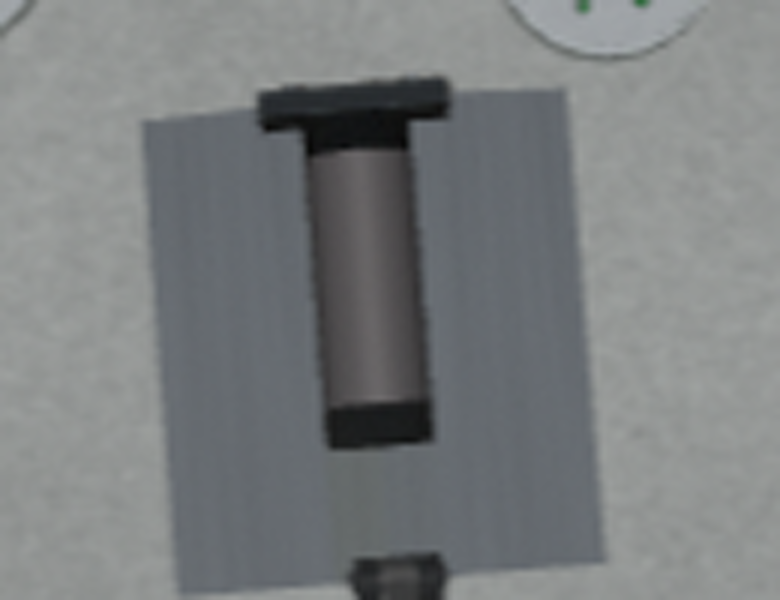

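View pics/w21.png

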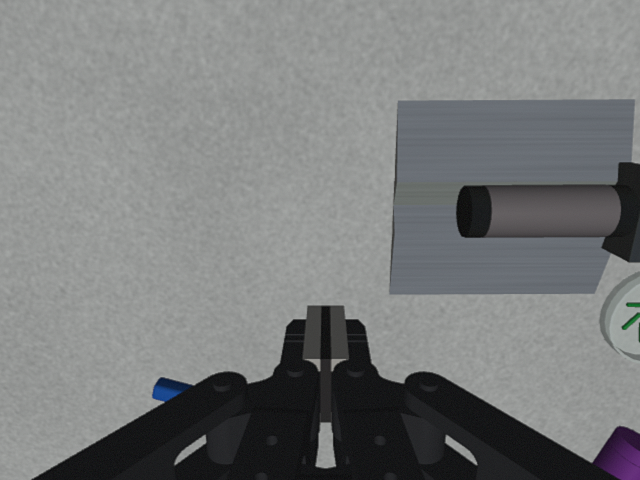

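View pics/s21c.png

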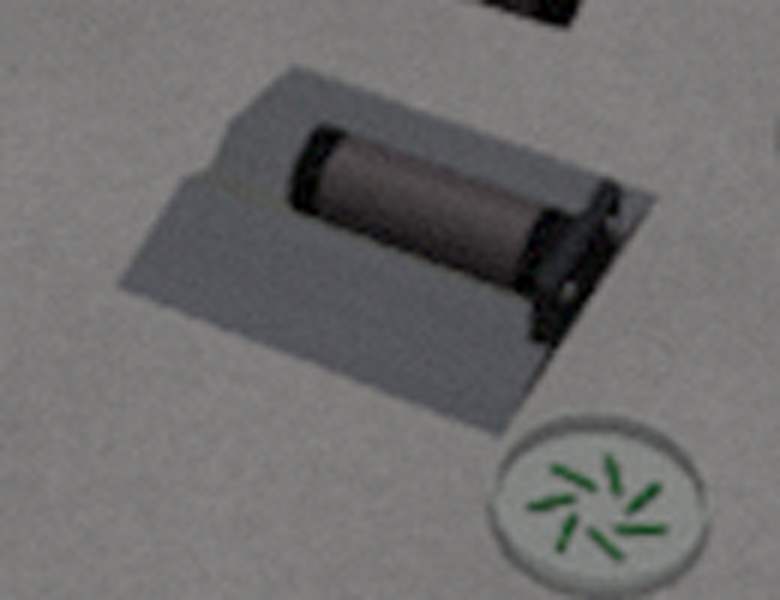

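Run:
```python
from h import *
p=robot.read_camera('top')
print('near end top edge', cr(onplane(p,(380/6+260-.4,445/6+165-.4),.03)))
W=cloud(p); m=np.zeros((480,640),bool); m[185:245,305:340]=1; m&=(W[...,2]>.03)&(W[...,2]<.06); C=np.c_[[cr(x) for x in W[m]],W[m][:,2]]; C=C[np.abs(C[:,1])<.012]; print(np.sort(C[:,0])[[2,10,30]])
for s in (-1,1): 
    k=(C[:,0]<.06); 
k=C[:,0]<.06; print('mean across slope',np.polyfit(C[k,0],C[k,1],1),'ztop',np.percentile(C[k,2],[50,95]))
for q in ['tweezers','marker','beaker','jar']: print(q,[np.round(r['xy']).tolist() for r in robot.pinpoint(p,q)][:1])
print('short', [np.round(r['xy']).tolist() for r in robot.pinpoint(p,'short_tube')][:3])
```

```text
near end top edge [-0.04075284  0.00029254]
[-0.03990145 -0.0387327  -0.0350144 ]
mean across slope [ 0.00042221 -0.00011835] ztop [0.04205187 0.04557631]
tweezers [[223.0, 323.0]]
marker [[414.0, 323.0]]
beaker [[494.0, 250.0]]
jar [[139.0, 264.0]]
short []
```

Run:
```python
from h import *
o=robot.get_obs(); print(o['t'],np.round(o['wrist_force'],1)); print(robot.finish_job())
```

```text
20.2833 [-0.1  0.2 -0.8]
the job is handed in; nothing more can be done
None
```

The long tube is seated in the V-groove with its end against the stop plate, and I handed the job in at about 20.3 s.

**What I did:** I rolled the tube along the bench and up the ramp with the open fingertips until it dropped into the groove and settled. Then I pushed it lengthwise with shut fingers until the force reached 9 N at the stop. I backed straight off and lifted clear. The tube was never gripped or lifted.

**Last checks:**
- **End position:** the tube's near end reads -40 mm along the groove, which puts the far end at the stop face (+80 mm).
- **Seating:** it is centred to within 1 mm and parallel to the groove, with its top at about 45 mm as expected.
- **Robot:** wrist force was about 0 and the arm was touching nothing.
- **Other things:** the tweezers, marker, beaker and jar are within about 3 pixels of where they started.

**What went wrong or disagreed:**
- **First push failed:** the fingertips sit about 28 mm higher than the TCP reading implies. The fingers rode on top of the tube with up to 13 N and rolled it about 18 mm before I noticed. I lifted off, measured the offset and continued with it corrected.
- **Short tube:** the recognition network did not find it in the last picture. A picture taken after the rolling but before the lengthwise push shows it where it started. The arm did not go near it.

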